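# Seat the keyed rotor shaft in the mill drive

### The job

On the white mill drive, turn the black knob counter-clockwise past its click until the yellow cover stands clear of the hub. Then take the blue-gripped shaft out of the rack, push its keyed end down into the hub, turning it until the key slips into the keyway, and keep pushing until its collar sits flush on the hub. Finish still gripping it and pressing it down against the ejector spring; do not let go, and leave everything else on the bench in its place.

Things in the scene. Friction and masses are not known exactly. Their poses are not given: they have to be found in the camera images.
- drive: White mill drive with a red band, fixed to the bench: housing 200 (x) x 240 (y) x 60 high. Origin: centre of its underside, on the bench. On its top, along its own y: the hub axis at y = -50, the cover's pivot post (20 in diameter) and knob at y = +50. The hub can turn about its axis against a stiff brake (0.5 Nm) and otherwise stays as it is.
- hub_mouth (a point): Centre of the bore's mouth on the top face of the steel hub, 104 above the bench. Hub 50 in diameter, 44 high; bore 18.4 in diameter, vertical, open upward. Site z up; point x points towards the keyway, a slot 8 wide from the bore out to radius 14.5, full height, with a red dash beyond it on the top face. A brass ejector lies 24 down the bore.
- ejector (a joint): Sprung plunger in the bore: 0 when free (24 below the mouth), grows downward in m, to 0.010 at most. Pushes up with 4 N at the start and 7.2 N at 0.008, where a fully home shaft holds it; when released it lifts the shaft again.
- cover_grip (a point): Grip point on the knob's axis, 133 above the bench; turns with the knob, z up. The knob is a black upright bar, 44 long (point y) and 14 thick (point x); its top is 14 above this point, the arm below it (18 wide, 4 thick) has its top 22 below it.
- cover_disc (a point): Centre of the yellow cover disc, on its underside: 60 in diameter, 4 thick, at the end of the knob's arm, 100 from the knob's axis towards cover_grip's -y. Shut, it lies 3 above the hub's mouth and hides the bore.
- cover (a joint): Angle of the knob and cover, rad: 0 = cover shut over the hub, grows counter-clockwise seen from above (the cover swings to the drive's +x), stop at 1.3 = fully open. An over-centre spring resists (about 0.15 Nm at first, less further on) up to 0.65 rad, then it clicks over and is pulled on to 1.3, where it stays by itself; let go before 0.65, it goes back to 0.
- shaft: The loose shaft to fit, 0.12 to 0.2 kg, upright in one of the rack's holes. Origin: on its axis at the underside of the collar (42 above the bench in the rack); z up; x towards the key. Above: aluminium collar 40 in diameter, 8 high, then a round blue grip 28 in diameter, z = 8 to 52; a white stripe on its top and a red dash on the collar lie over the key. Home: origin at hub_mouth, x along its x.
- shaft_foot (a point): Centre of the shaft's lower end, 32 below its origin. The steel shaft is 16 in diameter, its foot tapered to 10 over the last 5; a brass key, 6 wide, stands out to radius 13 on its +x side from 10 to 31 above this point, so the lowest 10 is a plain round pilot that enters the bore before the key meets the hub's face.
- rack: Grey rack block fixed to the bench, 70 (x) x 280 (y) x 42 high, with three square through holes 28 wide at y = -95, 0, +95. Origin: centre of its underside.
- spare_a: A bystander shaft in the rack, same shape as the blue one but with no key and an orange grip. Origin and axes as for shaft. Leave it in its hole.
- spare_b: A bystander shaft in the rack, same shape as the blue one but with no key and a white grip. Origin and axes as for shaft. Leave it in its hole.
- jar: Bystander: amber jar, 52 in diameter, 75 high, standing loose behind. Origin: centre of its underside.
- reagent: Bystander: white bottle with a blue cap, 48 in diameter, 110 high, standing loose. Origin: centre of its underside.
- dish: Bystander: flat white dish, 84 in diameter, 16 high, loose. Origin: centre of its underside.
- pen: Bystander: yellow marker, 130 long, 11 square, lying loose on the bench behind the drive. Origin: centre of its underside.

How it is judged (in metres and radians):
On the way, in this order (a step that is already met when the one before it is completed fails the run):
1. the knob is turned past its click and the cover stands clear of the hub (joint above 1.1 rad) (value of joint cover above 1.1 rad), for 0.2 s.
2. the shaft is keyed into the hub and pushed fully home (z of shaft in the frame of hub_mouth between -0.004 and 0.002 m and horizontal distance between shaft and hub_mouth below 0.004 m and angle between the x axis of shaft and the x axis of hub_mouth, either way round below 0.25 rad and angle between shaft's own z axis and vertical below 0.08 rad and value of joint ejector above 0.006 m and contact force between the fingers and shaft above 3 N), for 0.3 s.
At the end, for the whole second after the job is handed in: Cover open (above 1.1 rad); shaft in the hub, collar within 2 mm of its top, axis within 4 mm, upright within 0.08 rad, key within 0.25 rad of the keyway, clear of the rack; ejector held down over 6 mm; fingers still on the shaft with over 3 N (all of step 2 and value of joint cover above 1.1 rad and contact force between shaft and rack below 0.1 N); the arm keeps its last pose, push and grip.
It fails at once if a spare shaft is moved more than 20 mm (distance of any of spare_a, spare_b from where it was at the start of the episode above 0.02 m).
It fails at once if the jar, bottle, dish or pen is moved more than 20 mm (distance of any of jar, reagent, dish, pen from where it was at the start of the episode above 0.02 m).
It also fails if it takes over 58 s, if anything falls off the work surface, if the arm or the gripper's body presses on something with over 40 N, if the wrist force passes 120 N, or if a joint passes its speed limit or range.

### The arm

A 6-joint arm with a two-finger parallel gripper is mounted at the origin on the work surface. World frame = base frame: x ahead of the robot, y to its left, z up, the work surface at z = 0. Lengths are in m, angles in degrees, forces in N, time in s.
With the tool pointing down it reaches from about 0.4 to 0.825 m from the base axis. Payload 7 kg.
Tool frame: the origin (TCP) lies midway between the tips of the shut fingers; the grasp point (between the pads) lies 19 mm behind it; z points along the fingers, y is the line along which they close (so a half turn about z gives the same grasp; the last joint's range is limited). The gripper opens to 88 mm and grips with 3 to 60 N. Pads are 19 mm wide; open, the fingers measure 130 mm over their backs; the gripper's body (78 mm by 193 mm) begins 47 mm behind the grasp point.
Start: joints at [85.205, 20.546, 0.682, 0, -70.136, -16.507], TCP at [0.245, 0.629, 0.227] pointing down, gripper open.
Joint ranges: [-176.03, 176.03], [-82.01, 121.73], [-58.28, 71.71], [-173.87, 95.51], [-174.79, -0.11], [-173.66, 173.66]. Speed limits (degrees/s): [136.94, 136.94, 172.46, 180, 180, 180].

### API

Orientations are given as [roll, pitch, yaw] about the fixed x, y, z axes, in that order (R = Rz(yaw) Ry(pitch) Rx(roll)).
In Python, from plant import ctrl gives the robot as it stands. The module is installed in compiled form; this text tells all that it offers.
- The arm moves only by the tool send_rows, never from a script. Its argument "plan" is a list that holds one entry, the list of rows, each a list of 6 numbers: the shift along the tool's x, y, z in parts of the range, where 1.0 means 0.75 m, then the turn, a rotation vector about the tool's x, y, z in parts of the range, where 1.0 means 360 degrees. A call has 1 to 8 rows; each row is the pose to reach, as a shift and turn from the pose commanded when the call began, along the tool's axes at that moment; what a row does not reach only later rows make up. A row lasts 1/12 s, in which the tool goes at most 41.7 mm and 7.16 degrees, less where a joint would pass 70% of its speed; a pose out of reach is approached as far as the arm can. A call with a gripper value outside its range is refused whole. "fingers" is the opening, from 0 (shut) to 1 (fully open), set as the call begins (left out, the last holds). The fingers move at their own pace and stop on an object; the grip force is fixed at half the most. Time passes only in rows, so rows that repeat a pose let the fingers close. It gives the time, the measured TCP pose, the force, the opening and the grip force at its end, in the units of the state.
- ctrl.get_obs(): the state, without advancing time (a new reading comes with each control period).
- ctrl.snapshot(name): name is "scene" or "side" or "wrist"; returns a dict with "img" (420x560x3 uint8, red, green, blue), "K" (3x3 intrinsics, pixels), "pose" (4x4, takes a point from camera to world coordinates). Camera axes: x right, y down, z forward; pixel columns grow to the right and rows downward; lengths in m; the calibration is good to about 2 mm. A picture is of the moment at which its call begins. There is no depth.
- ctrl.close_job(): hands the job in; it is judged then, once.
The state is a dict: "clock": time; "joint_pos": joint angles; "qvel": joint speeds; "tau": joint torques, N m; "tool_pos": TCP position; "orientation": TCP orientation; "force": force on the tool from outside, world axes, zero at the start; "moment": the same for the moment, N m; "opening": finger opening in m; "gripper_force": force on a finger pad.
Only numpy, scipy, OpenCV 4.12 (cv2) and the standard library are available. Lean on these libraries where they do the work, as an engineer would, in place of code of your own. Each camera call takes 0.05 s, during which the arm holds its last target. There are 200 camera calls.

## Working session

There is one attempt and no reset: what is moved stays moved. The work goes in short steps, Python scripts to look and compute and a tool call to move; the robot and the scene stay as the last step left them, time stands still between calls to the robot, and variables do not carry over. Pictures are saved under pics/ and viewed, at most 10 in all, crops included, and the job is handed in when it is done.

Besides the shell and the picture viewer there is one more tool, called after "Call:" by a JSON object that holds its "fn" and its "kwargs", one argument or row to a line. send_rows: Moves the arm, as the interface text tells. Its arguments: {"type":"object","properties":{"plan":{"type":"array","items":{"type":"array","items":{"type":"array","items":{"type":"number"}}}},"fingers":{"type":"number"}},"required":["plan"]}

```bash
mkdir -p pics; cat > h.py <<'E'
import numpy as np, cv2
from plant import ctrl
from scipy.spatial.transform import Rotation as R
def snap(n,f):
    s=ctrl.snapshot(n); cv2.imwrite(f'pics/{f}.png',s['img'][:,:,::-1]); np.savez(f'pics/{f}.npz',K=s['K'],pose=s['pose'],img=s['img']); return s
def ray(f,u,v,z):
    s=np.load(f'pics/{f}.npz'); d=s['pose'][:3,:3]@np.linalg.solve(s['K'],[u,v,1]); o=s['pose'][:3,3]
    return o+d*(z-o[2])/d[2]
def proj(f,p):
    s=np.load(f'pics/{f}.npz'); c=s['pose'][:3,:3].T@(np.array(p)-s['pose'][:3,3]); q=s['K']@c; return q[:2]/q[2]
def tool(p,yaw=None):
    "shift(cm) in tool axes from measured pose to world TCP p"
    o=ctrl.get_obs(); Rm=R.from_euler('xyz',o['orientation'],degrees=True)
    return Rm.inv().apply(np.array(p)-o['tool_pos'])*100
E
python3 - <<'E'
from h import *
o=ctrl.get_obs()
for k in o: print(k,np.round(o[k],3))
for n in ('scene','side','wrist'):
    s=snap(n,n+'0'); print(n,np.round(s['pose'],3).tolist(),s['K'][0,0])
a=[cv2.imread(f'pics/{n}0.png') for n in ('scene','side')]
E
```

```text
clock 0.0
joint_pos [ 8.5203e+01  2.0593e+01  6.3200e-01 -1.9000e-02 -7.0134e+01 -1.6506e+01]
qvel [ 0.125 -0.069 -0.066 -0.095 -0.012 -0.094]
tau [-0.0000e+00 -5.8271e+01  2.9305e+01  6.9970e+00  7.0000e-03 -0.0000e+00]
tool_pos [0.245 0.628 0.226]
orientation [ 1.79904e+02 -1.00000e-02 -2.13090e+01]
force [0.3   0.35  0.309]
moment [-0.012 -0.016 -0.002]
gripper_force 0.0
opening 0.087
scene [[0.056, 0.669, -0.741, 1.38], [0.998, -0.036, 0.042, -0.005], [0.001, -0.743, -0.67, 0.777], [0.0, 0.0, 0.0, 1.0]] 515.8642521799712
side [[0.699, -0.364, 0.616, 0.112], [-0.715, -0.356, 0.601, -0.455], [0.0, -0.86, -0.51, 0.525], [0.0, 0.0, 0.0, 1.0]] 424.0195560919778
wrist [[-0.363, -0.899, -0.245, 0.312], [-0.932, 0.351, 0.094, 0.603], [0.001, 0.263, -0.965, 0.384], [0.0, 0.0, 0.0, 1.0]] 364.5403227269028
```

View pics/scene0.png

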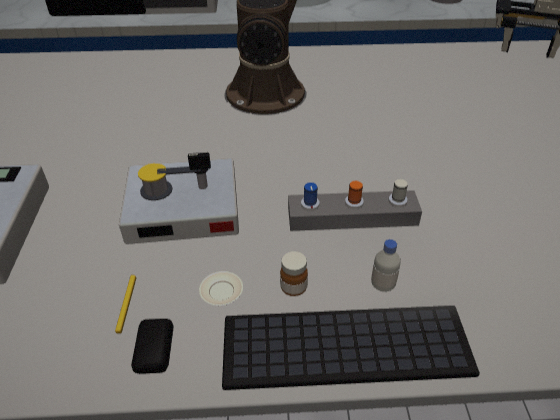

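View pics/side0.png

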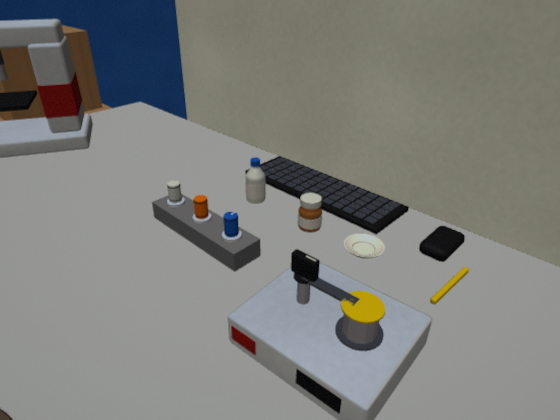

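The scene view shows the drive at left (yellow disc ~(152,172), knob (199,160)) and the blue shaft at (311,193). The side view shows the disc at (362,307), the knob at (305,265) and blue at (231,225). Next I'll take closer crops.

```bash
python3 - <<'E'
from h import *
a=cv2.imread('pics/scene0.png');b=cv2.imread('pics/side0.png')
f=lambda im,x,y,w,h,k:cv2.resize(im[y:y+h,x:x+w],None,fx=k,fy=k,interpolation=cv2.INTER_CUBIC)
top=np.hstack([f(a,115,145,133,100,3),f(b,225,240,133*200//133,150,2)])
bot=np.hstack([f(a,280,170,66,50,6)[:300,:396],f(b,195,195,67,50,6)[:300,:402]])
w=min(top.shape[1],bot.shape[1]);cv2.imwrite('pics/c1.png',np.vstack([top[:300,:w],bot[:,:w]]))
for f_ in('scene0','side0'):
    im=np.load(f'pics/{f_}.npz')['img']; hsv=cv2.cvtColor(im,cv2.COLOR_RGB2HSV)
    for n,lo,hi in(('yellow',(20,150,120),(32,255,255)),('blue',(108,150,40),(125,255,255)),('orange',(3,180,100),(14,255,255))):
        m=cv2.inRange(hsv,lo,hi); k,_,st,c=cv2.connectedComponentsWithStats(m)
        print(f_,n,[(st[i].tolist(),c[i].round(1).tolist()) for i in range(1,k) if 60<st[i][4]<2000])
E
```

```text
scene0 yellow [([138, 164, 27, 17, 329], [150.4, 172.1]), ([115, 275, 20, 57, 291], [124.9, 303.5])]
scene0 blue [([513, 27, 23, 13, 121], [523.2, 33.7]), ([390, 29, 92, 14, 504], [437.3, 35.4]), ([483, 28, 21, 13, 107], [494.0, 33.3]), ([534, 28, 21, 12, 105], [543.7, 33.9]), ([306, 31, 88, 14, 526], [348.5, 37.3]), ([289, 33, 17, 13, 82], [295.9, 38.5]), ([38, 35, 145, 17, 859], [108.2, 43.4]), ([184, 34, 48, 14, 274], [207.1, 41.1]), ([0, 39, 32, 14, 172], [15.6, 45.4]), ([305, 183, 12, 9, 73], [310.3, 186.5])]
scene0 orange [([350, 181, 12, 9, 81], [355.6, 185.1])]
side0 yellow [([431, 267, 38, 36, 272], [449.0, 284.6]), ([341, 292, 44, 31, 960], [363.9, 307.6])]
side0 blue [([0, 0, 48, 20, 323], [21.4, 8.3]), ([118, 19, 45, 17, 196], [141.5, 27.9]), ([168, 84, 18, 33, 149], [178.3, 101.9]), ([224, 212, 14, 25, 268], [230.7, 223.7])]
side0 orange [([194, 195, 13, 8, 70], [199.7, 198.7]), ([195, 204, 11, 12, 115], [199.7, 209.2])]
```

View pics/c1.png

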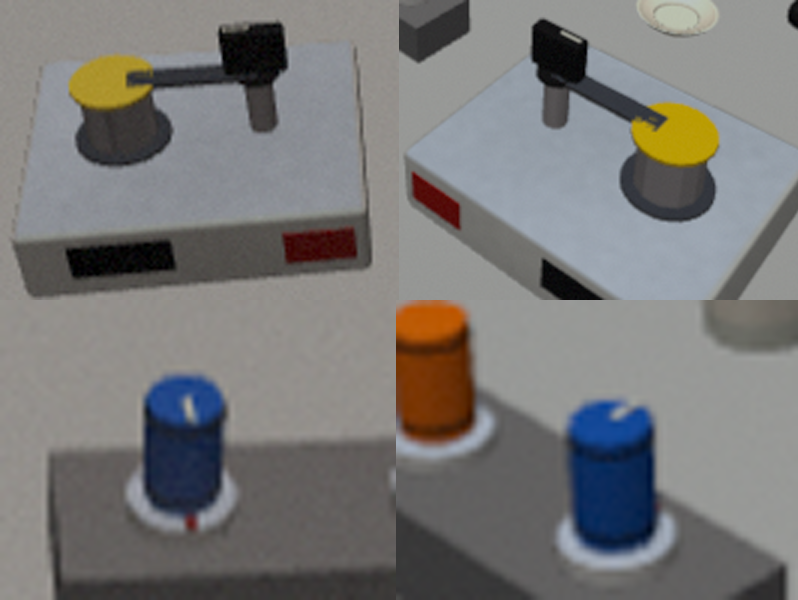

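```bash
cat > fit.py <<'E'
from h import *
from scipy.optimize import least_squares
S=lambda x,y:(115+x/3,145+y/3); D=lambda x,y:(225+(x-399)/2,240+y/2)
obs=[('scene0',(0,-50,111),S(112,82)),('side0',(0,-50,111),D(675,135)),('scene0',(0,50,60),S(263,122)),('side0',(0,50,60),D(555,122)),
('scene0',(0,50,147),S(252,29)),('side0',(0,50,147),D(560,35)),
('scene0',(100,-120,60),S(14,238)),('scene0',(100,120,60),S(371,228)),('scene0',(-100,120,60),S(355,43)),('scene0',(-100,-120,60),S(45,60)),('side0',(-100,120,60),D(405,155))]
def P(t,p):
    c,s=np.cos(t[2]),np.sin(t[2]); p=np.array(p)/1000; return np.array([t[0]+c*p[0]-s*p[1],t[1]+s*p[0]+c*p[1],p[2]])
f=lambda t:np.concatenate([proj(n,P(t,p))-q for n,p,q in obs])
r=least_squares(f,[.6,-.25,0],loss='soft_l1'); t=r.x
print('drive',t[:2].round(4),np.degrees(t[2]).round(2)); print(f(t).reshape(-1,2).round(1).tolist())
print('knob',P(t,(0,50,133)),'hub',P(t,(0,-50,104)))
a=ray('scene0',310.8,186.5,.094);b=ray('side0',231,215.8,.094);print('shaft',a,b)
print('base',ray('scene0',311,203,.05),ray('side0',232,235,.05))
print('dash',ray('scene0',311.8,207,.05),'stripe',ray('scene0',280+193/6,170+118/6,.094)-ray('scene0',280+188/6,170+98/6,.094),ray('side0',195+237/6,195+105/6,.094)-ray('side0',195+216/6,195+118/6,.094))
print('orange',ray('side0',199.7,198.7,.094),ray('scene0',355.6,185.1,.094))
for n,q in(('jar',(294,259)),('bottle',(390,245)),('dish',(221,289)),): print(n,ray('scene0',*q,{'jar':.075,'bottle':.11,'dish':.016}[n]).round(3))
E
python3 fit.py
```

```text
drive [ 0.5069 -0.195 ] 4.08
[[-0.6, -0.7], [-0.2, -3.1], [-0.1, 0.9], [-0.4, -1.8], [-1.2, -0.6], [-0.5, -2.8], [-2.4, 0.5], [-1.6, -6.3], [-0.7, -2.2], [-2.4, -0.1], [-2.6, -3.9]]
knob [ 0.5033381 -0.14512    0.133    ] hub [ 0.51045811 -0.24486621  0.104     ]
shaft [0.55691127 0.0861057  0.094     ] [0.55251808 0.07848254 0.094     ]
base [0.5589216  0.08763261 0.05      ] [0.55193657 0.07791958 0.05      ]
dash [0.57175972 0.0882149  0.05      ] stripe [0.01085037 0.00077794 0.        ] [0.00998423 0.00114406 0.        ]
orange [0.55123368 0.17402908 0.094     ] [0.55740936 0.17976928 0.094     ]
jar [0.74  0.04  0.075]
bottle [0.748 0.212 0.11 ]
dish [ 0.755 -0.098  0.016]
```

```bash
cat >> h.py <<'E'
def go(p,yaw):
    o=ctrl.get_obs(); Rm=R.from_euler('xyz',o['orientation'],degrees=True); T=R.from_euler('xyz',[180,0,yaw],degrees=True)
    print('t',round(o['clock'],2),'shift cm',tool(p).round(2),'rot',(Rm.inv()*T).as_rotvec(degrees=True).round(1),'pos',np.round(o['tool_pos'],4),'rpy',np.round(o['orientation'],1),'j',np.round(o['joint_pos'],0),'F',np.round(o['force'],1),'op',round(o['opening'],4),'gf',o['gripper_force'])
E
python3 -c "
from h import *
go([.503,-.145,.20],-85.9)"
```

```text
t 0.15 shift cm [52.13 62.69  2.67] rot [ 0.1 -0.  64.6] pos [0.2451 0.6285 0.2258] rpy [179.9  -0.  -21.3] j [ 85.  21.   1.  -0. -70. -17.] F [ 0.4 -0.1  0.6] op 0.0877 gf 0.0
```

Units first: shifts go in shares of 0.75 m and turns go in shares of 360 degrees. So 62.7 cm is 0.836, 52.1 cm is 0.6947, 64.6 degrees is 0.1794.

Call:
{"fn": "send_rows", "kwargs": {
  "plan": [
    [[0.6947,0.836,0.0347,0,0,0.1794],[0.6947,0.836,0.0347,0,0,0.1794],[0.6947,0.836,0.0347,0,0,0.1794],[0.6947,0.836,0.0347,0,0,0.1794],[0.6947,0.836,0.0347,0,0,0.1794],[0.6947,0.836,0.0347,0,0,0.1794],[0.6947,0.836,0.0347,0,0,0.1794],[0.6947,0.836,0.0347,0,0,0.1794]]
  ]
}}

```text
clock: 0.82
tool_pos: [0.3506, 0.3107, 0.2159]
orientation: [-180.0, 0.0, -78.9]
force: [1.8, 1.8, 0.8]
opening: 0.0879
gripper_force: 0.0
```

```bash
python3 -c "
from h import *
go([.503,-.145,.20],-85.9)"
```

```text
t 0.82 shift cm [47.65 -6.21  1.58] rot [-0.  0.  7.] pos [0.3506 0.3107 0.2159] rpy [-180.     0.   -78.9] j [ 66.   1. -25.  -0. -64. -55.] F [1.8 1.8 0.8] op 0.0879 gf 0.0
```

Converted, 32 cm is 0.4267, -4 cm is -0.0533, 7 degrees is 0.0194.

Call:
{"fn": "send_rows", "kwargs": {
  "plan": [
    [[0.4267,-0.0533,0.0133,0,0,0.0194],[0.4267,-0.0533,0.0133,0,0,0.0194],[0.4267,-0.0533,0.0133,0,0,0.0194],[0.4267,-0.0533,0.0133,0,0,0.0194],[0.4267,-0.0533,0.0133,0,0,0.0194],[0.4267,-0.0533,0.0133,0,0,0.0194],[0.4267,-0.0533,0.0133,0,0,0.0194],[0.4267,-0.0533,0.0133,0,0,0.0194]]
  ]
}}

```text
clock: 1.48
tool_pos: [0.4531, 0.0043, 0.206]
orientation: [-180.0, -0.0, -85.6]
force: [0.6, 0.7, 0.6]
opening: 0.0881
gripper_force: 0.0
```

```bash
python3 -c "
from h import *
go([.503,-.145,.20],-85.9)"
```

```text
t 1.48 shift cm [15.27 -3.84  0.6 ] rot [-0.  -0.   0.3] pos [0.4531 0.0043 0.206 ] rpy [-180.    -0.   -85.6] j [ 26.   0. -28.   0. -62. -21.] F [0.6 0.7 0.6] op 0.0881 gf 0.0
```

Converted, 15 cm is 0.2, -3.8 cm is -0.0507, 0.3 degrees is 0.0008.

Call:
{"fn": "send_rows", "kwargs": {
  "plan": [
    [[0.2,-0.0507,0.008,0,0,0.0008],[0.2,-0.0507,0.008,0,0,0.0008],[0.2,-0.0507,0.008,0,0,0.0008],[0.2,-0.0507,0.008,0,0,0.0008],[0.2,-0.0507,0.008,0,0,0.0008],[0.2,-0.0507,0.008,0,0,0.0008]]
  ]
}}

```text
clock: 1.98
tool_pos: [0.5021, -0.1412, 0.1991]
orientation: [179.9, 0.0, -86.1]
force: [-0.4, 0.5, 0.7]
opening: 0.0878
gripper_force: 0.0
```

```bash
python3 - <<'E'
from h import *
go([.503,-.145,.20],-85.9)
s=snap('wrist','w1')
print(proj('w1',[.5033,-.1451,.147]),proj('w1',[.5105,-.2449,.111]))
a=cv2.imread('pics/w1.png');cv2.imwrite('pics/w1b.png',cv2.resize(a,(800,600)))
E
```

```text
t 1.98 shift cm [ 0.38 -0.07 -0.09] rot [ 0.1  0.  -0.2] pos [ 0.5021 -0.1412  0.1991] rpy [179.9   0.  -86.1] j [  6.   7. -21.  -0. -62.  -2.] F [-0.4  0.5  0.7] op 0.0878 gf 0.0
[287.44584707 230.38205819] [286.71082602  60.80831599]
```

View pics/w1b.png

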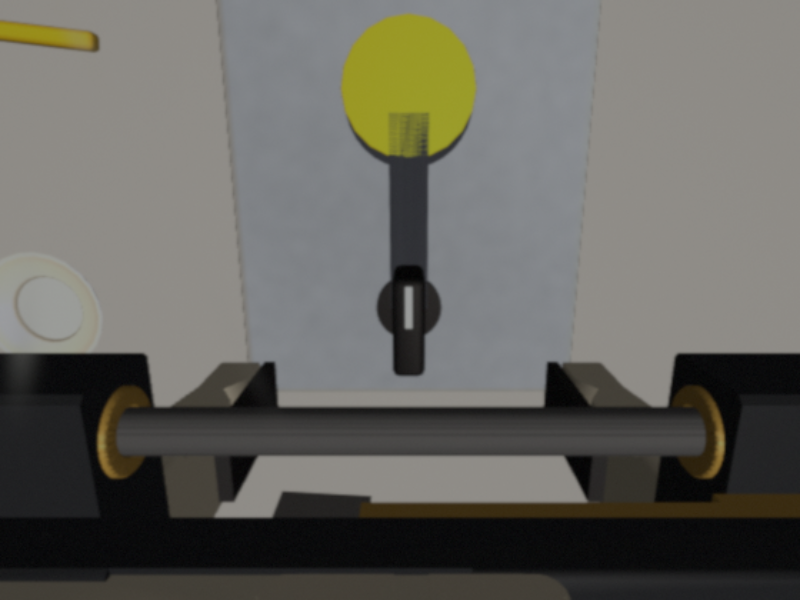

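```bash
python3 - <<'E'
from h import *
k=ray('w1',286.3,224,.147);d=ray('w1',286.3,60,.111)
print(k,d,d-k,np.linalg.norm((d-k)[:2]),np.degrees(np.arctan2((d-k)[0],-(d-k)[1])))
k[2]=.118; go(k,-85.9)
E
```

```text
[ 0.50426188 -0.14906565  0.147     ] [ 0.5107888  -0.24535201  0.111     ] [ 0.00652692 -0.09628635 -0.036     ] 0.09650731731605973 3.8779482110212404
t 2.03 shift cm [ 0.9  -0.18  8.14] rot [ 0.1  0.  -0.1] pos [ 0.502  -0.1402  0.1994] rpy [179.9   0.  -86. ] j [  6.   7. -21.  -0. -62.  -2.] F [-0.   0.1  0.6] op 0.0874 gf 0.0
```

Converted, 8.1 cm is 0.108, 5 cm is 0.0667.

Call:
{"fn": "send_rows", "kwargs": {
  "plan": [
    [[0.008,-0.0027,0.0267,0,0,0],[0.008,-0.0027,0.0667,0,0,0],[0.008,-0.0027,0.108,0,0,0],[0.008,-0.0027,0.108,0,0,0],[0.008,-0.0027,0.108,0,0,0]]
  ]
}}

```text
clock: 2.45
tool_pos: [0.5038, -0.1446, 0.1185]
orientation: [179.8, -0.0, -85.8]
force: [0.1, 0.2, 0.8]
opening: 0.0876
gripper_force: 0.0
```

Call:
{"fn": "send_rows", "kwargs": {
  "plan": [
    [[0,0,0,0,0,0],[0,0,0,0,0,0],[0,0,0,0,0,0],[0,0,0,0,0,0],[0,0,0,0,0,0],[0,0,0,0,0,0],[0,0,0,0,0,0],[0,0,0,0,0,0]]
  ],
  "fingers": 0
}}

```text
clock: 3.12
tool_pos: [0.5048, -0.1455, 0.119]
orientation: [-180.0, 0.0, -85.9]
force: [-0.6, -0.7, -0.4]
opening: 0.0401
gripper_force: 0.0
```

Call:
{"fn": "send_rows", "kwargs": {
  "plan": [
    [[0,0,0,0,0,0],[0,0,0,0,0,0],[0,0,0,0,0,0],[0,0,0,0,0,0],[0,0,0,0,0,0],[0,0,0,0,0,0],[0,0,0,0,0,0],[0,0,0,0,0,0]]
  ]
}}

```text
clock: 3.78
tool_pos: [0.5034, -0.1456, 0.1187]
orientation: [179.9, 0.0, -85.9]
force: [-5.9, 0.1, 3.8]
opening: 0.0138
gripper_force: 30.0
```

Converted, -47 degrees is -0.1306.

Call:
{"fn": "send_rows", "kwargs": {
  "plan": [
    [[0,0,0,0,0,-0.0139],[0,0,0,0,0,-0.0306],[0,0,0,0,0,-0.0472],[0,0,0,0,0,-0.0639],[0,0,0,0,0,-0.0806],[0,0,0,0,0,-0.0972],[0,0,0,0,0,-0.1139],[0,0,0,0,0,-0.1306]]
  ]
}}

```text
clock: 4.45
tool_pos: [0.5037, -0.1455, 0.1187]
orientation: [179.9, 0.1, -38.6]
force: [-3.8, 0.9, 3.0]
opening: 0.0141
gripper_force: 30.0
```

Converted, -25 degrees is -0.0694.

Call:
{"fn": "send_rows", "kwargs": {
  "plan": [
    [[0,0,0,0,0,-0.0167],[0,0,0,0,0,-0.0333],[0,0,0,0,0,-0.0472],[0,0,0,0,0,-0.0611],[0,0,0,0,0,-0.0694],[0,0,0,0,0,-0.0694],[0,0,0,0,0,-0.0694]]
  ]
}}

```text
clock: 5.03
tool_pos: [0.5038, -0.1453, 0.1187]
orientation: [180.0, 0.1, -14.0]
force: [-4.9, 2.3, 2.8]
opening: 0.0141
gripper_force: 30.0
```

Call:
{"fn": "send_rows", "kwargs": {
  "plan": [
    [[0,0,0,0,0,0],[0,0,0,0,0,0],[0,0,0,0,0,0],[0,0,0,0,0,0],[0,0,0,0,0,0],[0,0,0,0,0,0]]
  ],
  "fingers": 0.6
}}

```text
clock: 5.53
tool_pos: [0.505, -0.1455, 0.1189]
orientation: [-180.0, -0.0, -13.9]
force: [-0.7, 1.1, -0.8]
opening: 0.0479
gripper_force: 0.0
```

Converted, -9.6 cm is -0.128, 1.9 cm is 0.0253, 42 degrees is 0.1167.

Call:
{"fn": "send_rows", "kwargs": {
  "plan": [
    [[0,0,-0.04,0,0,0],[0,0,-0.08,0,0,0],[0.0067,0.0253,-0.128,0,0,0.0194],[0.0067,0.0253,-0.128,0,0,0.0389],[0.0067,0.0253,-0.128,0,0,0.0583],[0.0067,0.0253,-0.128,0,0,0.0778],[0.0067,0.0253,-0.128,0,0,0.0972],[0.0067,0.0253,-0.128,0,0,0.1167]]
  ],
  "fingers": 1
}}

```text
clock: 6.2
tool_pos: [0.5051, -0.1652, 0.215]
orientation: [-180.0, -0.0, -56.3]
force: [0.6, 0.3, -0.0]
opening: 0.0876
gripper_force: 0.0
```

Converted, 30 degrees is 0.0833.

Call:
{"fn": "send_rows", "kwargs": {
  "plan": [
    [[0,0,0,0,0,0.0194],[0,0,0,0,0,0.0389],[0,0,0,0,0,0.0583],[0,0,0,0,0,0.0778],[0,0,0,0,0,0.0833],[0,0,0,0,0,0.0833],[0,0,0,0,0,0.0833]]
  ]
}}

```text
clock: 6.78
tool_pos: [0.5051, -0.1652, 0.2149]
orientation: [-180.0, 0.0, -85.8]
force: [0.3, 0.1, 0.5]
opening: 0.0877
gripper_force: 0.0
```

```bash
python3 - <<'E'
from h import *
go([.505,-.165,.215],-85.9)
s=snap('wrist','w2');s=snap('scene','s2')
print(proj('w2',[.511,-.246,.104]))
a=cv2.imread('pics/w2.png');cv2.imwrite('pics/w2b.png',cv2.resize(a[:,120:],(800,764*420//560+182))[:600] if 0 else cv2.resize(a[0:300,120:520],(800,600),interpolation=cv2.INTER_CUBIC))
E
```

```text
t 6.78 shift cm [-0.02  0.01 -0.01] rot [-0.   0.   0.1] pos [ 0.5051 -0.1652  0.2149] rpy [-180.     0.   -85.8] j [  3.   7. -18.  -0. -64.   1.] F [0.3 0.1 0.5] op 0.0877 gf 0.0
[288.9528411 100.6191668]
```

View pics/w2b.png

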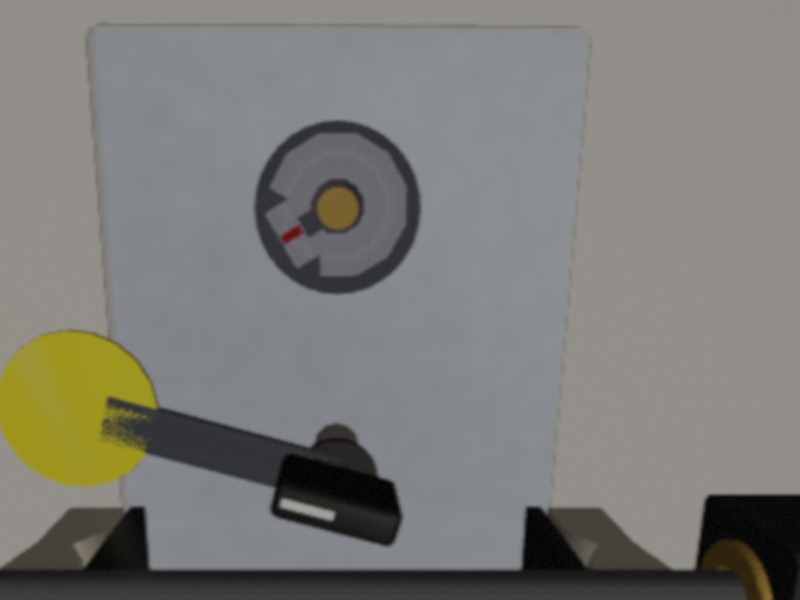

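The cover is open. The bore centre is at crop (337,205), i.e. image (288.5,102.5), and the red dash is at image (265.5,117.5).

```bash
python3 - <<'E'
from h import *
c=ray('w2',288.5,102.5,.104);d=ray('w2',265.5,117.5,.104);e=ray('w2',120+308/2,111,.104);print(c,d-c,np.degrees(np.arctan2(*(d-c)[1::-1])),np.degrees(np.arctan2(*(e-c)[1::-1])))
go([.535,.082,.215],-85.9)
E
```

```text
[ 0.51122405 -0.24471431  0.104     ] [0.01558359 0.01138699 0.        ] 36.155740766319624 33.478204609586065
t 6.88 shift cm [-2.443e+01 -4.790e+00 -1.000e-02] rot [-0.   0.   0.1] pos [ 0.5051 -0.1651  0.2149] rpy [-180.     0.   -85.8] j [  3.   7. -18.  -0. -64.   1.] F [0.2 0.6 0.1] op 0.0877 gf 0.0
```

Converted, -32 cm is -0.4267, -6.7 cm is -0.0893.

Call:
{"fn": "send_rows", "kwargs": {
  "plan": [
    [[-0.4267,-0.0893,0,0,0,0],[-0.4267,-0.0893,0,0,0,0],[-0.4267,-0.0893,0,0,0,0],[-0.4267,-0.0893,0,0,0,0],[-0.4267,-0.0893,0,0,0,0],[-0.4267,-0.0893,0,0,0,0],[-0.4267,-0.0893,0,0,0,0],[-0.4267,-0.0893,0,0,0,0]]
  ]
}}

```text
clock: 7.55
tool_pos: [0.5491, 0.1616, 0.2151]
orientation: [-180.0, 0.0, -85.8]
force: [0.2, -1.1, 0.3]
opening: 0.0875
gripper_force: 0.0
```

Call:
{"fn": "send_rows", "kwargs": {
  "plan": [
    [[0,0,0,0,0,0],[0,0,0,0,0,0]]
  ]
}}

```text
clock: 7.72
tool_pos: [0.549, 0.1608, 0.2144]
orientation: [180.0, -0.0, -85.7]
force: [-0.2, -0.5, 1.0]
opening: 0.0878
gripper_force: 0.0
```

```bash
python3 - <<'E'
from h import *
go([.555,.082,.215],-85.9)
s=snap('wrist','w3')
print(proj('w3',[.555,.082,.094]))
a=cv2.imread('pics/w3.png');cv2.imwrite('pics/w3b.png',cv2.resize(a[0:300,120:520],(800,600),interpolation=cv2.INTER_CUBIC))
E
```

```text
t 7.72 shift cm [ 7.9  -0.01 -0.06] rot [ 0.  -0.   0.2] pos [0.549  0.1608 0.2144] rpy [180.   -0.  -85.7] j [ 36.  11. -14.  -0. -65. -32.] F [-0.2 -0.5  1. ] op 0.0878 gf 0.0
[288.62914495 104.19003995]
```

View pics/w3b.png

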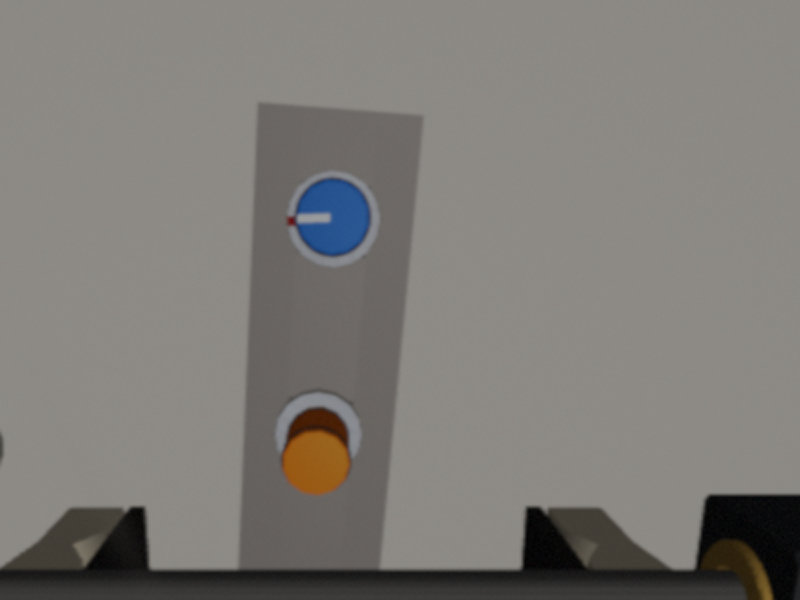

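The blue grip's centre is at crop (334,217), i.e. image (287,108.5). The stripe points left, ending at (297,218), with the dash at (291,221).

```bash
python3 - <<'E'
from h import *
c=ray('w3',287,108.5,.094);d=ray('w3',120+297/2,109.0,.094);print(c,np.degrees(np.arctan2(*(d-c)[1::-1])),ray('w3',287,109.5,.05))
d=ray('w3',120+291/2,110.5,.05)-ray('w3',287,109.5,.05);print(d,np.degrees(np.arctan2(*d[1::-1])))
go([c[0],c[1],.066],-85.9)
E
```

```text
[0.555959   0.08510464 0.094     ] 5.827213173663331 [0.55594642 0.08505021 0.05      ]
[0.01816108 0.00219737 0.        ] 6.8988745946747585
t 7.77 shift cm [ 7.46 -0.18 14.85] rot [ 0.  -0.   0.1] pos [0.5488 0.1595 0.2145] rpy [180.   -0.  -85.8] j [ 36.  11. -14.  -0. -65. -32.] F [ 0.2 -0.1 -0.3] op 0.0876 gf 0.0
```

Converted, 15.6 cm is 0.208, 7.5 cm is 0.1.

Call:
{"fn": "send_rows", "kwargs": {
  "plan": [
    [[0.0533,-0.002,0,0,0,0],[0.1,-0.002,0.0267,0,0,0],[0.1,-0.002,0.0667,0,0,0],[0.1,-0.002,0.1067,0,0,0],[0.1,-0.002,0.1467,0,0,0],[0.1,-0.002,0.1867,0,0,0],[0.1,-0.002,0.208,0,0,0],[0.1,-0.002,0.208,0,0,0]]
  ]
}}

```text
clock: 8.43
tool_pos: [0.5532, 0.0816, 0.0554]
orientation: [179.6, -0.1, -86.0]
force: [-0.7, 0.0, -0.3]
opening: 0.0875
gripper_force: 0.0
```

Call:
{"fn": "send_rows", "kwargs": {
  "plan": [
    [[0,0,0,0,0,0],[0,0,0,0,0,0],[0,0,0,0,0,0],[0,0,0,0,0,0],[0,0,0,0,0,0],[0,0,0,0,0,0],[0,0,0,0,0,0],[0,0,0,0,0,0]]
  ],
  "fingers": 0
}}

```text
clock: 9.1
tool_pos: [0.556, 0.0843, 0.0592]
orientation: [-180.0, 0.0, -85.9]
force: [0.3, -0.3, -1.0]
opening: 0.0399
gripper_force: 0.0
```

Call:
{"fn": "send_rows", "kwargs": {
  "plan": [
    [[0,0,0,0,0,0],[0,0,0,0,0,0],[0,0,0,0,0,0],[0,0,0,0,0,0],[0,0,0,0,0,0],[0,0,0,0,0,0]]
  ]
}}

```text
clock: 9.6
tool_pos: [0.5559, 0.0841, 0.0589]
orientation: [180.0, -0.0, -85.9]
force: [-0.5, 0.5, 0.2]
opening: 0.0272
gripper_force: 30.0
```

Converted, -15.6 cm is -0.208, -14 cm is -0.1867.

Call:
{"fn": "send_rows", "kwargs": {
  "plan": [
    [[0,0,-0.0267,0,0,0],[0,0,-0.0667,0,0,0],[0,0,-0.1067,0,0,0],[0,0,-0.1467,0,0,0],[0,0,-0.1867,0,0,0],[0,0,-0.208,0,0,0],[0,0,-0.208,0,0,0]]
  ]
}}

```text
clock: 10.18
tool_pos: [0.5579, 0.0847, 0.2192]
orientation: [-179.6, 0.1, -85.9]
force: [1.1, -0.3, -0.9]
opening: 0.0276
gripper_force: 30.0
```

```bash
python3 -c "
from h import *
go([.5112,-.245,.2145],-56.9)"
```

```text
t 10.18 shift cm [32.55  7.03  0.36] rot [ -0.4   0.  -29. ] pos [0.5579 0.0847 0.2192] rpy [-1.796e+02  1.000e-01 -8.590e+01] j [ 29.  10. -14.   0. -65. -24.] F [ 1.1 -0.3 -0.9] op 0.0276 gf 29.99978095293045
```

Converted, 31 cm is 0.4133, 27.7 cm is 0.3693, -29 degrees is -0.0806.

Call:
{"fn": "send_rows", "kwargs": {
  "plan": [
    [[0.0493,0.0107,0,0,0,-0.0111],[0.0987,0.0213,0,0,0,-0.0222],[0.152,0.032,0,0,0,-0.0333],[0.2067,0.044,0,0,0,-0.0444],[0.2613,0.0547,0,0,0,-0.0556],[0.316,0.0667,0,0,0,-0.0667],[0.3693,0.0773,0,0,0,-0.0778],[0.4133,0.0867,0,0,0,-0.0806]]
  ]
}}

```text
clock: 10.85
tool_pos: [0.5118, -0.232, 0.2137]
orientation: [179.9, 0.1, -56.7]
force: [1.3, 1.0, -1.8]
opening: 0.0275
gripper_force: 30.0
```

Call:
{"fn": "send_rows", "kwargs": {
  "plan": [
    [[0,0,0,0,0,0],[0,0,0,0,0,0],[0,0,0,0,0,0]]
  ]
}}

```text
clock: 11.1
tool_pos: [0.5126, -0.2297, 0.2137]
orientation: [179.9, 0.1, -57.0]
force: [-0.5, 0.0, -1.4]
opening: 0.0273
gripper_force: 30.0
```

```bash
python3 - <<'E'
from h import *
go([.5112,-.245,.170],-56.9)
for n in('scene','side','wrist'): snap(n,n+'4')
f=lambda n,x,y,w,h,k:cv2.resize(cv2.imread(f'pics/{n}4.png')[y:y+h,x:x+w],(400,300),interpolation=cv2.INTER_CUBIC)
w=cv2.resize(cv2.imread('pics/wrist4.png'),(400,300))
cv2.imwrite('pics/c4.png',np.vstack([np.hstack([f('scene',110,105,133,100,3),f('side',280,195,133,100,3)]),np.hstack([w,f('wrist',160,140,266,200,1)])]))
E
```

```text
t 11.1 shift cm [1.21 0.94 4.37] rot [ 0.1  0.1 -0.1] pos [ 0.5126 -0.2297  0.2137] rpy [ 1.799e+02  1.000e-01 -5.700e+01] j [ -4.  11. -15.  -0. -65.  37.] F [-0.5  0.  -1.4] op 0.0273 gf 29.99983638525009
```

View pics/c4.png

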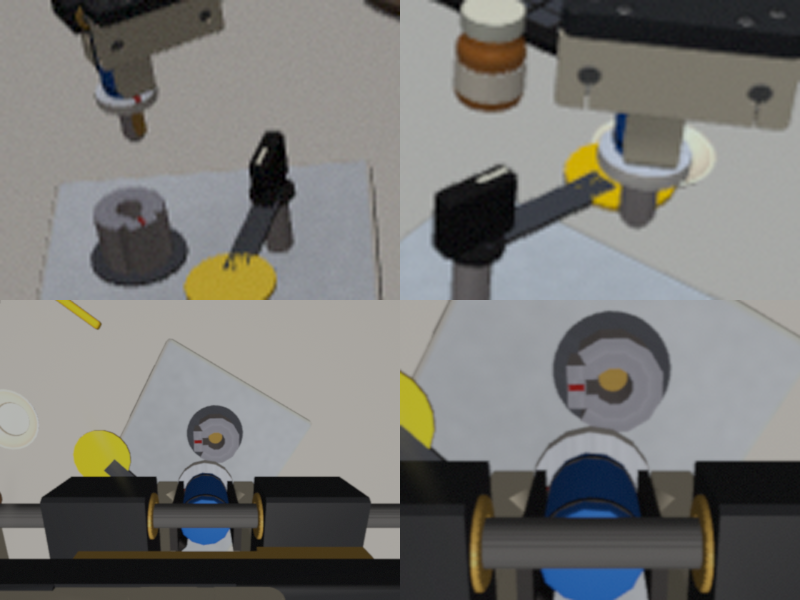

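The shaft hangs upright with its red dash towards the keyway. The bore is now at wrist pixel ≈(301,197) and the dash at ≈(278,198).

```bash
python3 - <<'E'
from h import *
c=ray('wrist4',301,197,.104);d=ray('wrist4',277.7,197.8,.104);print(c,np.degrees(np.arctan2(*(d-c)[1::-1])))
o=ctrl.get_obs();t=o['tool_pos'];print(proj('wrist4',[t[0],t[1],t[2]-.011]), proj('wrist4',[t[0],t[1],t[2]-.0]))
# predicted foot & collar in scene/side if axis at TCP
for n in('scene4','side4'): print(n,proj(n,[t[0],t[1],t[2]-.049]),proj(n,[.5112,-.245,.104]))
E
```

```text
[ 0.51209659 -0.24427296  0.104     ] 35.15612852131761
[288.87835103 264.20458363] [288.99122699 273.41552   ]
scene4 [154.77382162 150.84143831] [152.18085049 174.43734303]
side4 [358.32406214 266.93852337] [362.58064239 307.90099045]
```

Converted, 5.5 cm is 0.0733, 1.15 cm is 0.0153.

Call:
{"fn": "send_rows", "kwargs": {
  "plan": [
    [[0.0153,0.0127,0,0,0,0],[0.0153,0.0127,0.02,0,0,0],[0.0153,0.0127,0.04,0,0,0],[0.0153,0.0127,0.06,0,0,0],[0.0153,0.0127,0.0733,0,0,0],[0.0153,0.0127,0.0733,0,0,0],[0.0153,0.0127,0.0733,0,0,0],[0.0153,0.0127,0.0733,0,0,0]]
  ]
}}

```text
clock: 11.92
tool_pos: [0.5123, -0.2443, 0.1608]
orientation: [-180.0, -0.1, -56.8]
force: [-0.2, -0.3, -1.2]
opening: 0.0276
gripper_force: 30.0
```

Converted, 1.1 cm is 0.0147, 0.9 cm is 0.012.

Call:
{"fn": "send_rows", "kwargs": {
  "plan": [
    [[0,0,0.004,0,0,0],[0,0,0.008,0,0,0],[0,0,0.012,0,0,0],[0,0,0.0147,0,0,0],[0,0,0.0147,0,0,0]]
  ]
}}

```text
clock: 12.33
tool_pos: [0.5112, -0.2445, 0.1484]
orientation: [180.0, 0.0, -56.9]
force: [-0.1, -0.5, -2.6]
opening: 0.0274
gripper_force: 30.0
```

Converted, 0.8 cm is 0.0107, 0.6 cm is 0.008.

Call:
{"fn": "send_rows", "kwargs": {
  "plan": [
    [[0,0,0.0027,0,0,0],[0,0,0.0053,0,0,0],[0,0,0.008,0,0,0],[0,0,0.0107,0,0,0],[0,0,0.0107,0,0,0]]
  ]
}}

```text
clock: 12.75
tool_pos: [0.5113, -0.2445, 0.1404]
orientation: [180.0, 0.0, -56.9]
force: [0.0, -0.7, -1.5]
opening: 0.0276
gripper_force: 30.0
```

Converted, 0.8 cm is 0.0107, 0.6 cm is 0.008.

Call:
{"fn": "send_rows", "kwargs": {
  "plan": [
    [[0,0,0.0027,0,0,0],[0,0,0.0053,0,0,0],[0,0,0.008,0,0,0],[0,0,0.0107,0,0,0],[0,0,0.0107,0,0,0]]
  ]
}}

```text
clock: 13.17
tool_pos: [0.5113, -0.2445, 0.1324]
orientation: [180.0, 0.0, -56.9]
force: [-0.8, -0.8, -1.2]
opening: 0.0277
gripper_force: 30.0
```

Converted, 1.1 cm is 0.0147, 1 cm is 0.0133.

Call:
{"fn": "send_rows", "kwargs": {
  "plan": [
    [[0,0,0.0027,0,0,0],[0,0,0.0053,0,0,0],[0,0,0.008,0,0,0],[0,0,0.0107,0,0,0],[0,0,0.0133,0,0,0],[0,0,0.0147,0,0,0],[0,0,0.0147,0,0,0]]
  ]
}}

```text
clock: 13.75
tool_pos: [0.5118, -0.2447, 0.1221]
orientation: [-180.0, -0.0, -56.9]
force: [-1.0, -1.5, 4.9]
opening: 0.0274
gripper_force: 30.0
```

Converted, 0.25 cm is 0.0033, 0.2 cm is 0.0027.

Call:
{"fn": "send_rows", "kwargs": {
  "plan": [
    [[0,0,0.0013,0,0,0],[0,0,0.0027,0,0,0],[0,0,0.0033,0,0,0],[0,0,0.0033,0,0,0],[0,0,0.0033,0,0,0]]
  ]
}}

```text
clock: 14.17
tool_pos: [0.5118, -0.2447, 0.1209]
orientation: [-180.0, -0.1, -56.9]
force: [-4.6, 1.7, 13.2]
opening: 0.0274
gripper_force: 30.0
```

Converted, 0.1 cm is 0.0013.

Call:
{"fn": "send_rows", "kwargs": {
  "plan": [
    [[0,0,0.0013,0,0,0],[0,0,0.0013,0,0,0],[0,0,0.0013,0,0,0],[0,0,0.0013,0,0,0],[0,0,0.0013,0,0,0],[0,0,0.0013,0,0,0]]
  ]
}}

```text
clock: 14.67
tool_pos: [0.5119, -0.2448, 0.1208]
orientation: [-180.0, -0.1, -56.9]
force: [-5.6, 4.0, 21.9]
opening: 0.0271
gripper_force: 30.0
```

```bash
python3 - <<'E'
from h import *
go([.5112,-.245,.12],-56.9)
for n in('scene','side','wrist'): snap(n,n+'5')
f=lambda n,x,y,w,h,k:cv2.resize(cv2.imread(f'pics/{n}5.png')[y:y+h,x:x+w],(400,300),interpolation=cv2.INTER_CUBIC)
cv2.imwrite('pics/c5.png',np.vstack([np.hstack([f('scene',125,140,80,60,5),f('side',320,270,80,60,3)]),np.hstack([cv2.resize(cv2.imread('pics/wrist5.png'),(400,300)),f('side',150,150,300,225,1)])]))
E
```

```text
t 14.67 shift cm [-0.02  0.07  0.08] rot [-0.  -0.1  0. ] pos [ 0.5119 -0.2448  0.1208] rpy [-1.80e+02 -1.00e-01 -5.69e+01] j [ -6.  16. -21.   0. -53.  39.] F [-5.6  4.  21.9] op 0.0271 gf 30.00861167907715
```

View pics/c5.png

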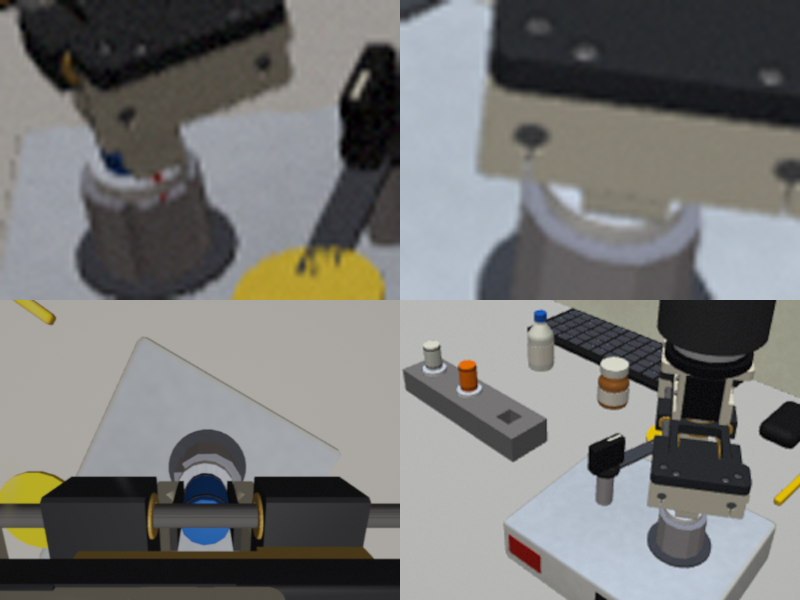

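The collar sits flush on the hub with the red dashes aligned. The push met a hard stop: the force rose from 13 to 22 N with no further travel. I'm handing the job in.

```bash
python3 -c "
from plant import ctrl
print(ctrl.close_job())"
```

```text
the job is handed in; nothing more can be done
None
```

The cover is open and the blue shaft is keyed into the hub with its collar flush. The arm is still gripping it and pressing down with about 22 N. I handed the job in at about 15 s; no verdict came back.

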